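# Find the comb leaf that meshes with the screw

### The arm

A 7-joint arm with a two-finger parallel gripper is mounted at the origin on a cart in front of the work surface, level with it; the furniture and walls round the work are solid. World frame = base frame: x ahead of the robot, y to its left, z up, the work surface at z = 0. Lengths are in m, angles in rad, forces in N, time in s.
With the tool pointing down it reaches from about 0.4 to 0.85 m from the base axis. Payload 10.4 kg.
Tool frame: the origin (TCP) lies at the centre of the arm's flange, where the gripper is bolted on; the fingertips stand 182 mm ahead of it and the grasp point (between the pads) lies 164 mm ahead of it; z points along the fingers, y is the line along which they close (so a half turn about z gives the same grasp; the last joint's range is limited). The gripper opens to 87 mm and grips with 3 to 60 N. Pads are 19 mm wide; open, the fingers measure 117 mm over their backs; the gripper's body (75 mm by 190 mm) begins 51 mm behind the grasp point.
Start: joints at [-1.283, 0.332, -0.065, 1.46, 0.022, 1.35, -0.088], TCP at [0.191, 0.595, 0.405] pointing down, gripper open.
Joint ranges: [-2.6, 2.6], [-0.5, 2.12], [-1.47, 1.34], [0.16, 2.42], [-1.27, 4.41], [0.06, 2.06], [-2.6, 2.6]. Speed limits (rad/s): [2.22, 2.22, 2.79, 2.79, 3.14, 3.14, 3.14].

### API

Orientations are given as a unit quaternion [x, y, z, w].
In Python, from bench import r, eyes, job gives the robot as it stands. The module is installed in compiled form; this text tells all that it offers.
- The arm moves only by the shell command python3 -m inch 'ROWS' [OPENING] [FORCE]. ROWS is JSON, a list of rows, each a list of 6 numbers: the shift along the tool's x, y, z normalised to -1 to 1, where 1 is 4 cm, then the turn, a rotation vector about the tool's x, y, z normalised to -1 to 1, where 1 is 0.12 rad. In form: [[x, y, z, wx, wy, wz], ...]. A call has exactly 5 rows; each row shifts and turns the commanded pose from where the row before left it, along the tool's axes as they then stand; what a row does not reach is not made up. A row lasts 1/12 s, in which the tool goes at most 41.7 mm and 7.16 degrees, less where a joint would pass 70% of its speed; a pose out of reach is approached as far as the arm can. A call with a number of a shift or a turn outside -1 to 1 is refused whole. A call with a gripper value outside its range is refused whole. OPENING is the gripper command: -1 is shut, 1 is fully open, values between are in proportion, set as the call begins (- or left out, the last holds). The fingers move at their own pace and stop on an object; FORCE is the grip in N (left out, the last holds). Time passes only in rows, so rows that do not move let the fingers close, or fill a call up. It gives the time, the measured TCP pose, the force, the opening and the grip force at its end, in the units of the state.
- r.read_state(): the state, without advancing time (a new reading comes with each control period).
- eyes.camera(name): name is "scene" or "top"; returns a dict with "pixels" (400x640x3 uint8, red, green, blue), "fx", "fy", "cx", "cy" (pixels), "D" ([k1, k2, p1, p2, k3] as OpenCV has them; the pictures are not rectified), "extrinsics" (4x4, takes a point from camera to world coordinates). Camera axes: x right, y down, z forward; pixel columns grow to the right and rows downward; lengths in m; the calibration is good to about 2 mm. A picture is of the moment at which its call begins. There is no depth.
- job.close_job(): hands the job in; it is judged then, once.
The state is a dict: "time": time; "joint_positions": joint angles; "joint_vel": joint speeds; "joint_torque": joint torques, N m; "ee_pos": TCP position; "eef_rot": TCP orientation; "ft_force": force on the tool from outside, world axes, zero at the start; "torque": the same for the moment, N m; "width": finger opening in m; "grip_force": force on a finger pad.
Only numpy, scipy, OpenCV 4.12 (cv2) and the standard library are available. Lean on these libraries where they do the work, as an engineer would, in place of code of your own. Each camera call takes 0.05 s, during which the arm holds its last target. There are 200 camera calls.

### The job

Find out which of the three comb leaves in the grey rack fits the screw that lies in the middle of the blue jig, under the guide slot: set a leaf into the slot, teeth down, and feel gently along the screw for the place where it drops in, never forcing it. Leave the leaf that drops fully home meshed with the screw, upright and let go, with the other two standing in pockets of the rack, and leave the other things on the bench alone.

Things in the scene. Friction and masses are not known exactly. Their poses are not given: they have to be found in the camera images.
- leaf_blue_grip (a point): comb leaf, blue grip: steel plate 8 mm thick (x), 62 mm long (y), 5 mm comb teeth below; 70 mm tall, 120 g. Point: middle of the plastic grip block, 14 (x) x 36 (y) x 30 mm (z), 54 mm above the tooth tips; z up. Tooth pitch 7, 8.5 or 10 mm, each leaf another, colours in no known order. Starts upright, teeth down, in a rack pocket, this point 60 mm above the rack's underside
- leaf_yellow_grip (a point): comb leaf, yellow grip: steel plate 8 mm thick (x), 62 mm long (y), 5 mm comb teeth below; 70 mm tall, 120 g. Point: middle of the plastic grip block, 14 (x) x 36 (y) x 30 mm (z), 54 mm above the tooth tips; z up. Tooth pitch 7, 8.5 or 10 mm, each leaf another, colours in no known order. Starts upright, teeth down, in a rack pocket, this point 60 mm above the rack's underside
- leaf_green_grip (a point): comb leaf, green grip: steel plate 8 mm thick (x), 62 mm long (y), 5 mm comb teeth below; 70 mm tall, 120 g. Point: middle of the plastic grip block, 14 (x) x 36 (y) x 30 mm (z), 54 mm above the tooth tips; z up. Tooth pitch 7, 8.5 or 10 mm, each leaf another, colours in no known order. Starts upright, teeth down, in a rack pocket, this point 60 mm above the rack's underside
- jig: fixed thread-checking jig: blue base 150 (x) x 170 (y) x 12 mm; three square-thread screws, 30 mm thick, lie on it side by side along its y. Pitches 7, 8.5 and 10 mm; which lies where, and how its grooves stand along y, differs each time. Only the middle one, under the guide bars, is gauged. Origin: centre of the underside
- slot (a point): top of the jig's guide slot, above its middle, 71 mm over the jig's underside; same axes as the jig. Two aluminium bars, 84 mm long (y), leave a slot 11 mm wide (x) over the middle screw, straight from 52 to 64 mm above the underside, flared out above. A leaf goes in teeth down, plate along y, and can slide along y about 20 mm either way
- crest (a point): middle of the crest line of the middle screw, 50 mm over the jig's underside. Riding on the crests a leaf's grip point is 54 mm above this, fully home (plate edge on the crests) 49 mm. A wrong leaf never sinks. The right one sinks, by its own weight when free, only where its teeth face the grooves within about 1 mm, once in every pitch along y; play when home 0.7 mm either way
- rack: fixed grey leaf rack, 50 (x) x 230 (y) x 31 mm: three pockets in a row along its y, centred at y = -75, 0 and +75 mm, each 12 mm wide (x), 70 mm long (y), floor 6 mm above the underside, walls to 24 mm with flared rims to 31 mm. Origin: centre of the underside
- glue_bottle: bystander: red squeeze bottle with a white nozzle, 118 mm tall; origin at the centre of its underside
- stem_flange: bystander: white stem with a round flange, 48 mm across, 41 mm tall; origin at the centre of its underside
- marker: bystander: white and purple marker pen, 134 mm long, lying; origin at the centre of its underside
Not all that is in view belongs to the job. What is shaped like the part that bears leaf_blue_grip but purple is not meant.

How it is judged:
At the end, for the whole second after the job is handed in: One leaf home on the middle screw (grip point 96-101.5 mm over the jig's underside, within 6 mm of the slot's centre line, 22 mm of its middle, 0.12 rad of upright), the other two in rack pockets (grip point under 66 mm over the rack's underside, within 12 mm of its centre line), all still (((z of leaf_blue_grip in the frame of jig between 0.096 and 0.1015 m and x of leaf_blue_grip in the frame of jig between -0.006 and 0.006 m and y of leaf_blue_grip in the frame of jig between -0.022 and 0.022 m and angle between leaf_blue_grip's own z axis and vertical below 0.12 rad and z of each of leaf_yellow_grip, leaf_green_grip in the frame of rack below 0.066 m and x of leaf_yellow_grip in the frame of rack between -0.012 and 0.012 m and y of leaf_yellow_grip in the frame of rack between -0.095 and 0.095 m and angle between each of leaf_yellow_grip, leaf_green_grip's own z axis and vertical below 0.25 rad and x of leaf_green_grip in the frame of rack between -0.012 and 0.012 m and y of leaf_green_grip in the frame of rack between -0.095 and 0.095 m) or (z of leaf_yellow_grip in the frame of jig between 0.096 and 0.1015 m and x of leaf_yellow_grip in the frame of jig between -0.006 and 0.006 m and y of leaf_yellow_grip in the frame of jig between -0.022 and 0.022 m and angle between leaf_yellow_grip's own z axis and vertical below 0.12 rad and z of each of leaf_blue_grip, leaf_green_grip in the frame of rack below 0.066 m and x of leaf_blue_grip in the frame of rack between -0.012 and 0.012 m and y of leaf_blue_grip in the frame of rack between -0.095 and 0.095 m and angle between each of leaf_blue_grip, leaf_green_grip's own z axis and vertical below 0.25 rad and x of leaf_green_grip in the frame of rack between -0.012 and 0.012 m and y of leaf_green_grip in the frame of rack between -0.095 and 0.095 m) or (z of leaf_green_grip in the frame of jig between 0.096 and 0.1015 m and x of leaf_green_grip in the frame of jig between -0.006 and 0.006 m and y of leaf_green_grip in the frame of jig between -0.022 and 0.022 m and angle between leaf_green_grip's own z axis and vertical below 0.12 rad and z of each of leaf_blue_grip, leaf_yellow_grip in the frame of rack below 0.066 m and x of leaf_blue_grip in the frame of rack between -0.012 and 0.012 m and y of leaf_blue_grip in the frame of rack between -0.095 and 0.095 m and angle between each of leaf_blue_grip, leaf_yellow_grip's own z axis and vertical below 0.25 rad and x of leaf_yellow_grip in the frame of rack between -0.012 and 0.012 m and y of leaf_yellow_grip in the frame of rack between -0.095 and 0.095 m)) and linear speed of each of leaf_blue, leaf_yellow, leaf_green below 0.02 m/s); the robot touches nothing.
It fails at once if a screw is pressed with more than 40 N (contact force between any of screw_a, screw_b, screw_c and anything else above 40 N).
It fails at once if the glue bottle, the white stem or the marker is shifted by more than 30 mm (distance of any of glue_bottle, stem_flange, marker from where it was at the start of the episode above 0.03 m).
It also fails if it takes over 72 s, if anything falls off the work surface, if the arm or the gripper's body presses on something with over 40 N, if the wrist force passes 120 N, or if a joint passes its speed limit or range.

## Working session

There is one attempt and no reset: what is moved stays moved. The work goes in short steps, Python scripts to look and compute and a shell command to move; the robot and the scene stay as the last step left them, time stands still between calls to the robot, and variables do not carry over. Pictures are saved under pics/ and viewed, at most 10 in all, crops included, and the job is handed in when it is done.

```bash
mkdir -p pics
python3 - <<'E'
from bench import r,eyes
import cv2,numpy as np,pickle
s=r.read_state();print(s)
for n in("scene","top"):
    c=eyes.camera(n);pickle.dump(c,open(n+".pkl","wb"))
    cv2.imwrite(f"pics/{n}0.png",c["pixels"][:,:,::-1])
    print(n,c["fx"],c["fy"],c["cx"],c["cy"],c["D"],np.round(c["extrinsics"],4).tolist())
E
```

```text
{'time': 0.0, 'joint_positions': array([-1.28259752,  0.33290371, -0.06469388,  1.46091246,  0.02163578,
        1.34990151, -0.0885079 ]), 'joint_vel': array([ 3.42913767e-04,  1.69752865e-03, -8.26057731e-05,  2.43976326e-04,
       -5.75459837e-04,  4.32218874e-04,  9.85908591e-04]), 'joint_torque': array([-5.32252079e-05, -6.23257756e+01,  2.45098444e-02, -3.89902389e+01,
       -6.12419075e-02,  3.96929635e-02,  1.43736543e-04]), 'ee_pos': array([0.19110417, 0.59494465, 0.40394765]), 'eef_rot': array([ 1.54767473e-01,  9.87950666e-01, -7.11740255e-04, -6.01330127e-05]), 'ft_force': array([-0.00945682,  0.02865399,  0.36618382]), 'torque': array([ 0.0560824 , -0.04994527, -0.04860703]), 'grip_force': 0.0, 'width': 0.0871931976653871}
scene 432.6666822510331 432.6666822510331 329.29601048968016 202.08366545697146 [-0.0125542  0.         0.         0.         0.       ] [[0.8454, -0.4087, 0.3438, 0.2388], [-0.5339, -0.6296, 0.5644, -0.5608], [-0.0142, -0.6607, -0.7505, 0.85], [0.0, 0.0, 0.0, 1.0]]
top 381.1296677866107 381.1296677866107 319.2495383812055 195.4559796868192 [-0.05318417  0.          0.          0.          0.        ] [[-0.0017, -0.9758, 0.2188, 0.3852], [-1.0, 0.0022, 0.0021, -0.0111], [-0.0025, -0.2187, -0.9758, 0.9555], [0.0, 0.0, 0.0, 1.0]]
```

View pics/scene0.png

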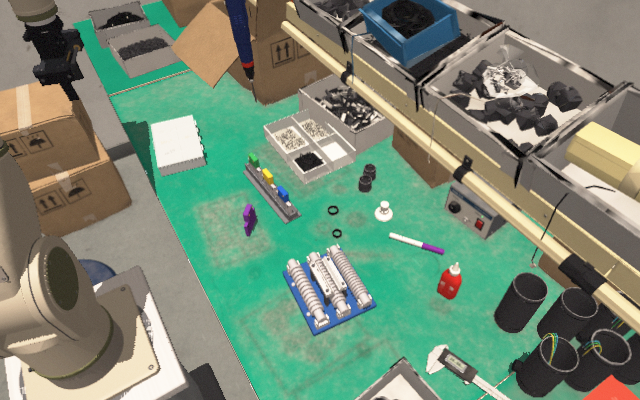

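View pics/top0.png

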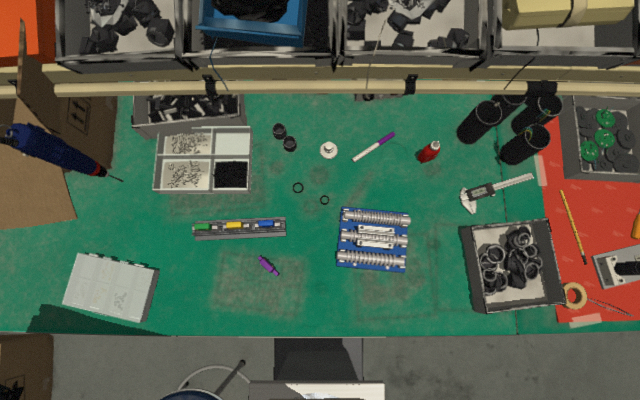

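Run:
```python
import pickle,cv2,numpy as np
t=pickle.load(open("top.pkl","rb"))["pixels"][:,:,::-1];s=pickle.load(open("scene.pkl","rb"))["pixels"][:,:,::-1]
R=lambda im,x0,y0,w,h,k:cv2.resize(im[y0:y0+h,x0:x0+w],None,fx=k,fy=k,interpolation=cv2.INTER_CUBIC)
a=R(t,330,200,90,80,6);b=R(t,185,210,110,35,7)   # 540x480 , 770x245
o=np.zeros((600,800,3),np.uint8);c=R(t,330,200,90,76,4.5);o[:342,:405]=c;o[350:595,:770]=b
c=R(s,235,145,70,80,4.2);o[:336,420:714]=c
cv2.imwrite("pics/c1.png",o)
cv2.imwrite("pics/c2.png",R(s,275,235,110,100,6))
```

```text
(no output)
```

View pics/c1.png

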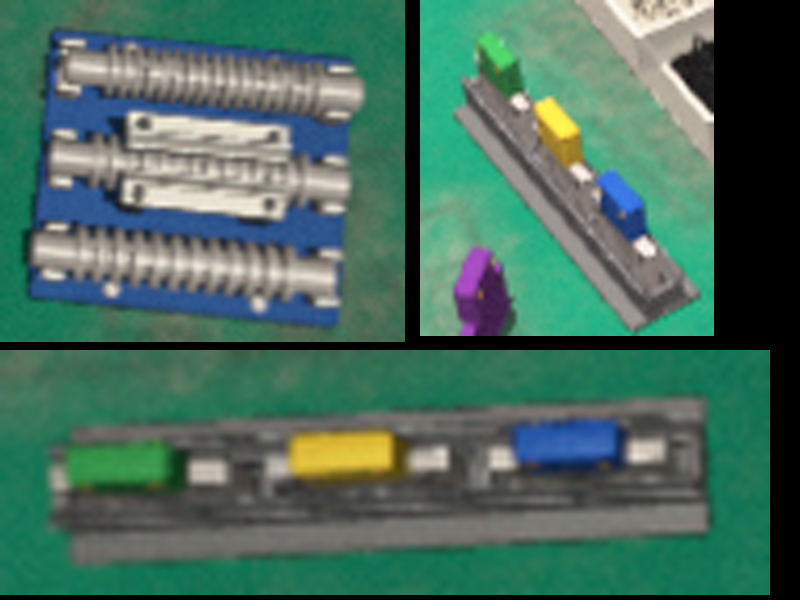

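View pics/c2.png

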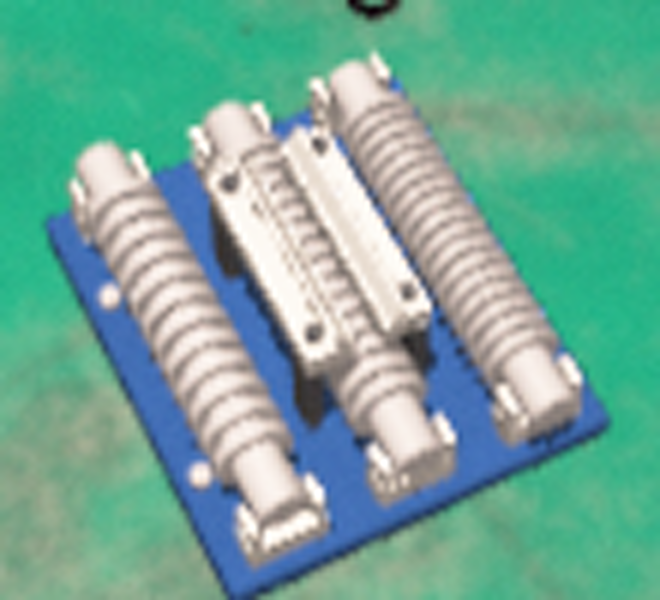

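The top view shows the rack at about (240,228), with green (202,226), yellow (234,224) and blue (266,222) from left to right. The jig is at about (373,240). In the jig crop the near screw is coarsest, the far one finest and the middle one in between, so the middle pitch is probably 8.5 mm.

```bash
cat > h.py <<'E'
import numpy as np,cv2,pickle
from scipy.optimize import least_squares
def proj(c,P):
    T=np.linalg.inv(c["extrinsics"]);K=np.array([[c["fx"],0,c["cx"]],[0,c["fy"],c["cy"]],[0,0,1.]])
    return cv2.projectPoints(np.asarray(P,float).reshape(-1,3),cv2.Rodrigues(T[:3,:3])[0],T[:3,3],K,np.array(c["D"]))[0].reshape(-1,2)
HUE={"green":(50,75,110),"yellow":(20,32,150),"blue":(105,125,110)}
def mask(c,col,win):
    h=cv2.cvtColor(c["pixels"],cv2.COLOR_RGB2HSV);lo,hi,s=HUE[col]
    m=((h[...,0]>=lo)&(h[...,0]<=hi)&(h[...,1]>s)).astype(np.uint8)
    z=np.zeros_like(m);x0,y0,x1,y1=win;z[y0:y1,x0:x1]=m[y0:y1,x0:x1]
    n,l,st,_=cv2.connectedComponentsWithStats(z)
    k=1+np.argmax(st[1:,4]);ys,xs=np.nonzero(l==k);return np.array([xs.mean(),ys.mean()]),st[k]
def box(p,yaw,d=(.014,.036,.030)):
    q=np.array([[i,j,k] for i in(-.5,.5) for j in(-.5,.5) for k in(-.5,.5)])*d
    R=np.array([[np.cos(yaw),-np.sin(yaw),0],[np.sin(yaw),np.cos(yaw),0],[0,0,1]]);return q@R.T+p
def cen(c,P):
    m=cv2.moments(cv2.convexHull(proj(c,P).astype(np.float32)));return np.array([m["m10"]/m["m00"],m["m01"]/m["m00"]])
E
python3 - <<'E'
from h import *
t=pickle.load(open("top.pkl","rb"));s=pickle.load(open("scene.pkl","rb"))
out=[]
for col,wt,ws in(("green",(190,215,216,235),(245,148,262,170)),("yellow",(220,215,246,236),(255,165,277,190)),("blue",(253,212,280,235),(272,182,293,206))):
    a,sa=mask(t,col,wt);b,sb=mask(s,col,ws)
    f=lambda q:np.r_[cen(t,box(q,.03))-a,cen(s,box(q,.03))-b]
    r=least_squares(f,[.5,.2,.06],x_scale=.01);out.append(r.x);print(col,a,sa,b,sb,r.x.round(4),r.fun.round(2))
o=np.array(out);print("yaw",np.arctan2(-(o[0]-o[2])[0],(o[0]-o[2])[1]))
# jig
ct=(np.array([(52,30),(352,57),(340,325),(30,296)])+.5)/4.5-.5+[330,200]
cs=(np.array([(48,222),(240,598),(607,425)])+.5)/6-.5+[275,235]
def C(q):
    P=np.array([[.075,.085],[.075,-.085],[-.075,-.085],[-.075,.085]]);c,n=np.cos(q[2]),np.sin(q[2])
    return np.c_[P@np.array([[c,n],[-n,c]])+q[:2],np.full(4,.010)]
f=lambda q:np.r_[(proj(t,C(q))-ct).ravel(),(proj(s,C(q)[[3,2,1]])-cs).ravel()]
r=least_squares(f,[.5,-.13,0],x_scale=.01);print("jig",r.x.round(4),r.fun.round(1))
q=r.x
L=lambda x,y,z:[q[0]+np.cos(q[2])*x-np.sin(q[2])*y,q[1]+np.sin(q[2])*x+np.cos(q[2])*y,z]
for z in(.064,.071):
  print("slot ends top",((proj(t,[L(0,.042,z),L(0,-.042,z)])-[330,200]+.5)*4.5).round(),"scene",((proj(s,[L(0,.042,z),L(0,-.042,z)])-[275,235]+.5)*6).round())
E
```

```text
green [202.46391753 226.22680412] [194 223  17   7  97] [253.56034483 159.01724138] [248 150  13  18 116] [0.5105 0.267  0.0658] [-0.13  0.05  0.13  0.08]
yellow [233.93457944 224.8317757 ] [226 222  17   7 107] [267.37254902 176.02941176] [262 169  11  15 102] [0.5126 0.1885 0.071 ] [ 0.95  0.25  0.16 -1.07]
blue [265.89795918 222.90816327] [258 220  16   7  98] [282.41666667 193.5462963 ] [277 186  12  16 108] [0.518  0.1175 0.0624] [-0.27  0.4   0.5   0.06]
yaw 0.05022439139300242
jig [ 0.4873 -0.1408 -0.1   ] [-0.3 -0.5  0.1 -0.1 -0.3  0.5 -0.7  0.2 -0.5  0.1 -0.6  1.   1.7 -0.4]
slot ends top [[126. 157.]
 [287. 172.]] scene [[269. 152.]
 [375. 336.]]
slot ends top [[128. 155.]
 [290. 171.]] scene [[268. 141.]
 [375. 325.]]
```

Run:
```python
from h import *
t=pickle.load(open("top.pkl","rb"));s=pickle.load(open("scene.pkl","rb"))
q=[.4873,-.1408,-.10]
L=lambda x,y,z:[q[0]+np.cos(q[2])*x-np.sin(q[2])*y,q[1]+np.sin(q[2])*x+np.cos(q[2])*y,z]
o=np.zeros((500,800,3),np.uint8)
for c,x0,y0,w,h,k,ox in((t,350,220,50,38,8,0),(s,305,248,48,62,8,405)):
    im=cv2.resize(c["pixels"][y0:y0+h,x0:x0+w,::-1],None,fx=k,fy=k,interpolation=cv2.INTER_CUBIC)
    for x,z,col in((-.0055,.064,(0,0,255)),(.0055,.064,(0,255,255))):
        p=((proj(c,[L(x,.042,z),L(x,-.042,z)])-[x0,y0]+.5)*k).round().astype(int)
        cv2.line(im,tuple(map(int,p[0])),tuple(map(int,p[1])),col,1)
    im=im[:500,:395];o[:im.shape[0],ox:ox+im.shape[1]]=im
cv2.imwrite("pics/c3.png",o)
for col,wt in(("green",(190,215,216,235)),("yellow",(220,215,246,236)),("blue",(253,212,280,235))):
    a,_=mask(t,col,wt);r=least_squares(lambda u:cen(t,box([u[0],u[1],.06],.05))-a,[.5,.2],x_scale=.01);print(col,r.x.round(4))
a,_=mask(s,"yellow",(255,160,277,192));r=least_squares(lambda u:cen(s,box([u[0],u[1],.06],.05))-a,[.5,.2],x_scale=.01);print("y scene",r.x)
```

```text
green [0.5114 0.2687]
yellow [0.5148 0.1933]
blue [0.5193 0.1172]
y scene [0.51437054 0.19588049]
```

View pics/c3.png

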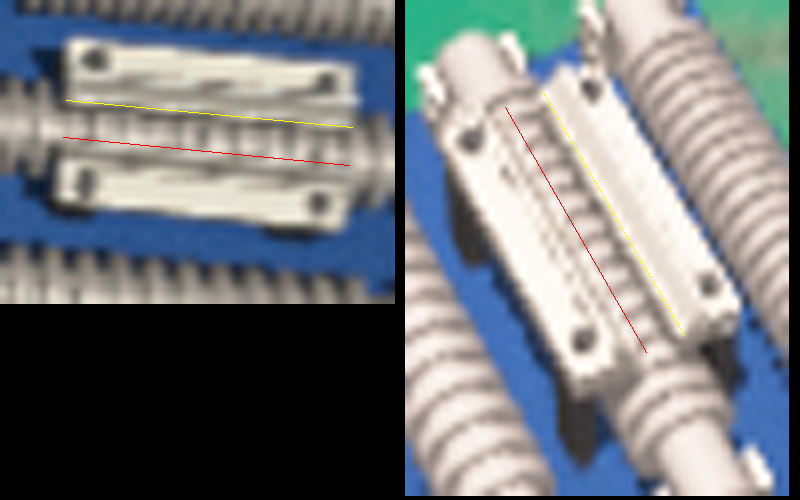

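In the enlarged crop, the bar holes give the slot centre at top-crop pixel (206,131), and the model predicts (208–211,130). The slopes agree too, at 0.097. That puts the slot at about (0.487,-0.140) with yaw -0.10. Now I'll move to the yellow leaf at (0.515,0.194).

```bash
cat > st.py <<'E'
import numpy as np,sys
from bench import r
s=r.read_state();q=s["eef_rot"];from scipy.spatial.transform import Rotation as R
M=R.from_quat(q).as_matrix()
print("t%.2f p"%s["time"],s["ee_pos"].round(4),"yaw(y) %.4f"%np.arctan2(M[1,1],M[0,1]),"zax",M[:,2].round(3),"F",s["ft_force"].round(2),"w %.4f g %.1f"%(s["width"],s["grip_force"]))
if len(sys.argv)>3:
    d=np.array(list(map(float,sys.argv[1:4])))-s["ee_pos"];print("to go, units of 4cm, tool axes",(M.T@d/.04).round(3))
    if len(sys.argv)>4: print("turn z units",((np.arctan2(M[1,1],M[0,1])-float(sys.argv[4]))/.12).round(3))
E
python3 -m inch '[[0,0,0,0,0,1],[0,0,0,0,0,1],[0,0,0,0,0,1],[0,0,0,0,0,1],[0,0,0,0,0,1]]' 1
python3 -m inch '[[0,0,0,0,0,1],[0,0,0,0,0,1],[0,0,0,0,0,1],[0,0,0,0,0,1],[0,0,0,0,0,1]]'
python3 -m inch '[[-0.69,0.5,0,0,0,0],[-0.69,0.5,0,0,0,0],[-0.69,0.5,0,0,0,0],[-0.69,0.5,0,0,0,0],[-0.69,0.5,0,0,0,0]]'
python3 -m inch '[[-0.69,0.5,0,0,0,0],[-0.69,0.5,0,0,0,0],[-0.69,0.5,0,0,0,0],[-0.69,0.5,0,0,0,0],[-0.69,0.5,0,0,0,0]]'
python3 st.py .5147 .1942 .29 .05
```

```text
time: 0.52
ee_pos: [0.1911, 0.595, 0.4043]
eef_rot: [0.442, 0.897, -0.0, 0.0]
ft_force: [0.3, -0.3, 0.7]
width: 0.0873
grip_force: 0.0
time: 0.93
ee_pos: [0.1911, 0.595, 0.4043]
eef_rot: [0.688, 0.726, -0.0, 0.0]
ft_force: [-0.5, -0.1, -0.3]
width: 0.0871
grip_force: 0.0
time: 1.35
ee_pos: [0.3, 0.4618, 0.4044]
eef_rot: [0.686, 0.728, -0.0, 0.0]
ft_force: [0.5, 0.1, 0.4]
width: 0.087
grip_force: 0.0
time: 1.77
ee_pos: [0.408, 0.33, 0.4046]
eef_rot: [0.686, 0.728, -0.0, -0.0]
ft_force: [-0.0, 1.5, -0.3]
width: 0.0871
grip_force: 0.0
t1.77 p [0.408  0.33   0.4046] yaw(y) 0.0600 zax [-0. -0. -1.] F [-0.    1.46 -0.32] w 0.0871 g 0.0
to go, units of 4cm, tool axes [-3.548  2.459  2.864]
turn z units 0.083
```

```bash
python3 -m inch '[[-0.7,0.5,0.5,0,0,0.08],[-0.7,0.5,0.5,0,0,0],[-0.7,0.5,0.5,0,0,0],[-0.7,0.5,0.5,0,0,0],[-0.7,0.45,0.5,0,0,0]]' >/dev/null
python3 -m inch '[[0,0,0,0,0,0],[0,0,0,0,0,0],[0,0,0,0,0,0],[0,0,0,0,0,0],[0,0,0,0,0,0]]' >/dev/null
python3 st.py .5147 .1942 .224 .05
```

```text
t2.60 p [0.5121 0.1982 0.3054] yaw(y) 0.0527 zax [ 0.001  0.001 -1.   ] F [0.34 1.32 1.  ] w 0.0872 g 0.0
to go, units of 4cm, tool axes [-0.106  0.059  2.034]
turn z units 0.023
```

```bash
python3 -m inch '[[-0.1,0.06,0.4,0,0,0.02],[0,0,0.4,0,0,0],[0,0,0.4,0,0,0],[0,0,0.4,0,0,0],[0,0,0.4,0,0,0]]' -0.4
python3 -m inch '[[0,0,0,0,0,0],[0,0,0,0,0,0],[0,0,0,0,0,0],[0,0,0,0,0,0],[0,0,0,0,0,0]]' -1 8
python3 -m inch '[[0,0,0,0,0,0],[0,0,0,0,0,0],[0,0,0,0,0,0],[0,0,0,0,0,0],[0,0,0,0,0,0]]'
python3 st.py .5147 .1942 .224 .05
python3 -c "
from bench import eyes;import pickle
for n in('scene','top'):pickle.dump(eyes.camera(n),open(n+'1.pkl','wb'))"
```

```text
time: 3.02
ee_pos: [0.5148, 0.1941, 0.2246]
eef_rot: [0.689, 0.724, 0.001, -0.0]
ft_force: [-0.1, 0.3, 0.2]
width: 0.061
grip_force: 0.0
time: 3.43
ee_pos: [0.5154, 0.1933, 0.2259]
eef_rot: [0.69, 0.724, 0.001, 0.0]
ft_force: [0.2, -0.2, 0.1]
width: 0.0285
grip_force: 0.0
time: 3.85
ee_pos: [0.5152, 0.1931, 0.2251]
eef_rot: [0.69, 0.724, 0.0, -0.0]
ft_force: [-0.8, 0.6, 4.3]
width: 0.0139
grip_force: 8.0
t3.85 p [0.5152 0.1931 0.2251] yaw(y) 0.0480 zax [ 0.  0. -1.] F [-0.77  0.55  4.34] w 0.0139 g 8.0
to go, units of 4cm, tool axes [ 0.028 -0.012  0.028]
turn z units -0.017
```

```bash
python3 -m inch '[[0,0,-0.3,0,0,0],[0,0,-0.5,0,0,0],[0,0,-0.6,0,0,0],[0,0,-0.6,0,0,0],[0,0,-0.6,0,0,0]]' -1 12
python3 -m inch '[[-0.8,-0.3,-0.4,0,0,0],[-0.8,-0.3,-0.4,0,0,0],[-0.8,-0.3,-0.4,0,0,0],[-0.8,-0.3,-0.4,0,0,0],[-0.8,-0.3,-0.4,0,0,0]]' >/dev/null
python3 -m inch '[[-0.8,-0.3,-0.4,0,0,0],[-0.8,-0.3,-0.4,0,0,0],[-0.8,-0.3,-0.4,0,0,0],[-0.8,-0.3,-0.4,0,0,0],[-0.8,-0.3,-0.4,0,0,0]]' >/dev/null
python3 -m inch '[[0,0,0,0,0,-1],[0,0,0,0,0,-1],[0,0,0,0,0,-1],[0,0,0,0,0,-1],[0,0,0,0,0,-1]]' >/dev/null
python3 -m inch '[[0,0,0,0,0,-1],[0,0,0,0,0,-1],[0,0,0,0,0,-1],[0,0,0,0,0,-1],[0,0,0,0,0,0]]' >/dev/null
python3 st.py .4865 -.14 .35 -.1
python3 - <<'E'
from h import *
from bench import eyes,r
c=eyes.camera("scene");pickle.dump(c,open("scene2.pkl","wb"))
p=r.read_state()["ee_pos"]-[0,0,.164];u=proj(c,[p])[0];print(u)
x0,y0=int(u[0])-45,int(u[1])-30
cv2.imwrite("pics/c4.png",cv2.resize(c["pixels"][y0:y0+80,x0:x0+90,::-1],None,fx=7,fy=7,interpolation=cv2.INTER_CUBIC))
E
```

```text
time: 4.37
ee_pos: [0.5149, 0.1927, 0.3302]
eef_rot: [0.69, 0.724, -0.0, 0.0]
ft_force: [-0.4, 0.1, -0.8]
width: 0.0139
grip_force: 12.0
t6.03 p [ 0.4102 -0.1329  0.4889] yaw(y) 1.1332 zax [-0.     0.001 -1.   ] F [ 0.12  0.65 -1.54] w 0.0140 g 12.0
to go, units of 4cm, tool axes [-1.805  0.645  3.472]
turn z units 10.276
[281.94345059 206.59856338]
```

View pics/c4.png

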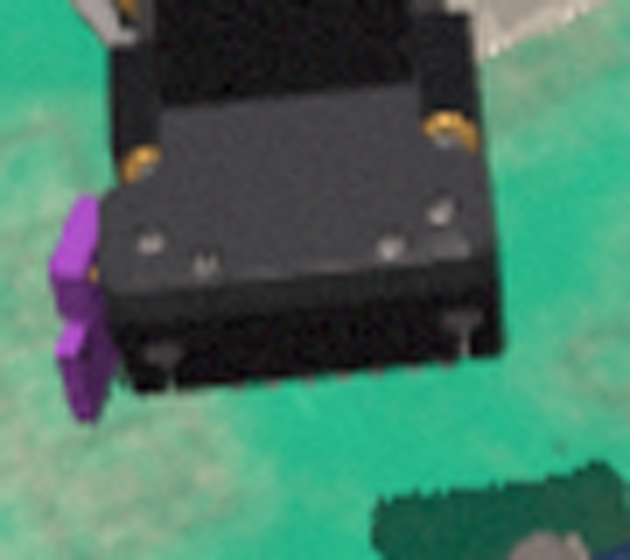

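The crop shows the gripper hiding most of the leaf. A row of tooth tips peeks out under the finger edge at crop y≈380, with bumps about 35 px apart (x≈240, 310, 345, 380, 415), which is about 8.5 mm. I'll check that pitch, and the middle screw's, with line profiles.

Run:
```python
from h import *
s0=pickle.load(open("scene.pkl","rb"));t0=pickle.load(open("top.pkl","rb"));c=pickle.load(open("scene2.pkl","rb"))
def prof(c,P):
    p=proj(c,P).astype(np.float32);return cv2.remap(cv2.cvtColor(c["pixels"],cv2.COLOR_RGB2LAB).astype(np.float32),p[:,0].reshape(1,-1),p[:,1].reshape(1,-1),cv2.INTER_CUBIC)[0]
def score(y,v,pit):
    w=np.hanning(len(y))
    return [round(float(abs(((v-np.polyval(np.polyfit(y,v,2),y))*w)@np.exp(2j*np.pi*y/p))/w.sum()),2) for p in pit]
pit=[6,6.5,7,7.5,8,8.5,9,9.5,10,10.5,11]
print(pit)
q=[.4865,-.14,-.1];R=lambda q,x,y,z:np.c_[q[0]+np.cos(q[2])*x-np.sin(q[2])*y,q[1]+np.sin(q[2])*x+np.cos(q[2])*y,np.full(len(y),z)]
y=np.linspace(-.036,.036,300)
for n,cam in(("top",t0),("scene",s0)):
    for x0,zz in((0,.05),(-.05,.05),(.05,.05)):
        S=np.mean([score(y*1e3,prof(cam,R(q,x0+d,y,zz))[:,0],pit) for d in(-.003,0,.003)],0);print(n,x0,S.round(1))
p=np.array([.4102,-.1329,.4889-.164]);yw=1.1332;y=np.linspace(-.030,.030,300)
for dz in np.arange(-.058,-.046,.0015):
    for x in(-.004,):
        v=prof(c,R([p[0],p[1],yw],x,y,p[2]+dz));print("leaf",round(dz,4),score(y*1e3,v[:,1],pit))
```

```text
[6, 6.5, 7, 7.5, 8, 8.5, 9, 9.5, 10, 10.5, 11]
top 0 [1.4 1.1 1.5 3.8 6.6 7.9 7.4 6.2 5.1 4.2 3.6]
top -0.05 [0.3 0.5 0.9 1.7 2.1 3.  5.6 7.7 8.4 7.7 6.1]
top 0.05 [0.8 5.  8.8 8.6 5.9 2.8 1.  1.6 2.2 2.3 2.3]
scene 0 [ 0.9  1.2  0.9  4.3  8.7 10.6  9.2  6.2  3.4  1.6  0.9]
scene -0.05 [ 1.1  1.1  1.4  1.5  1.8  5.3 10.4 14.3 15.5 14.1 11.3]
scene 0.05 [ 1.3  8.4 11.8  8.   2.8  0.7  0.6  0.8  1.1  1.2  1.3]
leaf -0.058 [0.14, 0.07, 0.22, 0.56, 0.88, 1.0, 0.91, 0.69, 0.44, 0.23, 0.11]
leaf -0.0565 [0.38, 0.27, 0.72, 1.69, 2.57, 2.88, 2.62, 2.03, 1.36, 0.77, 0.33]
leaf -0.055 [0.63, 0.4, 1.2, 2.85, 4.31, 4.8, 4.32, 3.31, 2.21, 1.29, 0.65]
leaf -0.0535 [0.73, 0.43, 1.41, 3.52, 5.35, 5.93, 5.31, 4.04, 2.68, 1.53, 0.71]
leaf -0.052 [0.72, 0.56, 1.22, 2.89, 4.32, 4.72, 4.16, 3.12, 2.07, 1.24, 0.71]
leaf -0.0505 [0.64, 0.67, 0.86, 1.15, 1.44, 1.47, 1.21, 0.85, 0.54, 0.33, 0.26]
leaf -0.049 [0.61, 0.71, 0.66, 0.52, 0.46, 0.5, 0.52, 0.48, 0.39, 0.28, 0.19]
leaf -0.0475 [0.48, 0.54, 0.42, 0.28, 0.24, 0.21, 0.14, 0.13, 0.19, 0.24, 0.27]
leaf -0.046 [0.31, 0.21, 0.03, 0.11, 0.21, 0.28, 0.34, 0.37, 0.34, 0.27, 0.17]
```

The screw profile peaks at 8.5 mm for the middle screw, against 10 near and 7 far. The yellow leaf also peaks at 8.5 mm, so yellow should fit. I'll take it to the slot and confirm by feel.

```bash
python3 -m inch '[[0,0,0,0,0,1],[0,0,0,0,0,1],[0,0,0,0,0,1],[0,0,0,0,0,1],[0,0,0,0,0,1]]' >/dev/null
python3 -m inch '[[0,0,0,0,0,1],[0,0,0,0,0,1],[0,0,0,0,0,1],[0,0,0,0,0,1],[0,0,0,0,0,1]]' >/dev/null
python3 -m inch '[[0,0.4,0.8,0,0,0.28],[0,0.4,0.8,0,0,0],[0,0.4,0.8,0,0,0],[0,0.4,0.8,0,0,0],[0,0.4,0.8,0,0,0]]' >/dev/null
python3 -m inch '[[0,0,0,0,0,0],[0,0,0,0,0,0],[0,0,0,0,0,0],[0,0,0,0,0,0],[0,0,0,0,0,0]]' >/dev/null
python3 st.py .4865 -.14 .304 -.1
```

```text
t7.75 p [ 0.4901 -0.1406  0.3306] yaw(y) -0.1068 zax [ 0.003  0.001 -1.   ] F [ 0.24 -0.28 -1.06] w 0.0139 g 12.0
to go, units of 4cm, tool axes [ 0.005 -0.094  0.664]
turn z units -0.057
```

```bash
python3 -m inch '[[0,-0.09,0.3,0,0,-0.06],[0,0,0.2,0,0,0],[0,0,0.15,0,0,0],[0,0,0,0,0,0],[0,0,0,0,0,0]]' >/dev/null
python3 -m inch '[[0,0,0,0,0,0],[0,0,0,0,0,0],[0,0,0,0,0,0],[0,0,0,0,0,0],[0,0,0,0,0,0]]' >/dev/null
python3 st.py .4865 -.14 .285 -.1
python3 - <<'E'
from h import *
from bench import eyes
o=np.zeros((560,800,3),np.uint8)
for n,x0,y0,ox in(("top",345,200,0),("scene",300,225,405)):
    c=eyes.camera(n);pickle.dump(c,open(n+"3.pkl","wb"))
    im=cv2.resize(c["pixels"][y0:y0+80,x0:x0+56,::-1],None,fx=7,fy=7,interpolation=cv2.INTER_CUBIC)
    q=[.4865,-.14,-.1]
    o[:560,ox:ox+392]=im
cv2.imwrite("pics/c5.png",o)
E
```

```text
t8.58 p [ 0.4867 -0.1399  0.3029] yaw(y) -0.0985 zax [ 0.  0. -1.] F [-0.7  -0.2  -0.42] w 0.0139 g 12.0
to go, units of 4cm, tool axes [-0.002 -0.004  0.446]
turn z units 0.013
```

View pics/c5.png

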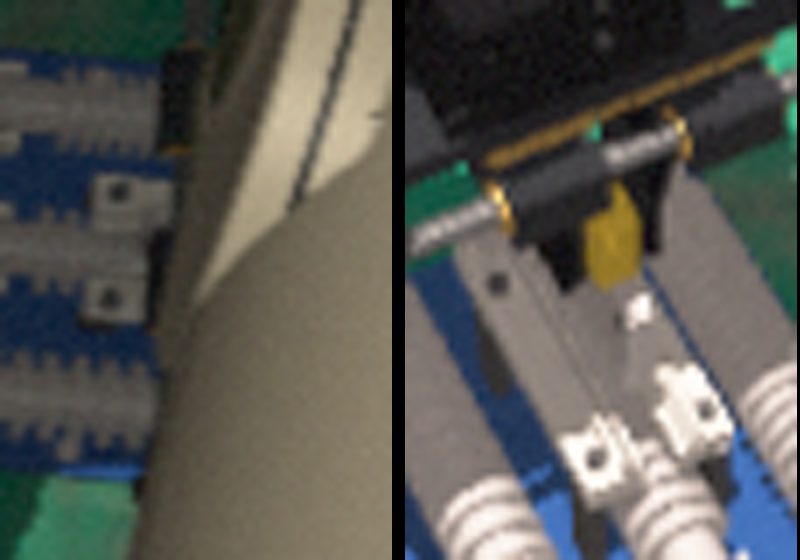

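The scene crop shows the leaf hanging above the slot, with its end edge at (633,300–390) pointing between the two bars. The arm hides the jig from the top camera. I'll descend gently.

```bash
python3 -m inch '[[0,0,0.06,0,0,0],[0,0,0.06,0,0,0],[0,0,0.06,0,0,0],[0,0,0.05,0,0,0],[0,0,0.05,0,0,0]]' | grep -E "pos|force"
python3 -m inch '[[0,0,0.03,0,0,0],[0,0,0.03,0,0,0],[0,0,0.03,0,0,0],[0,0,0.03,0,0,0],[0,0,0.03,0,0,0]]' | grep -E "pos|force"
python3 -m inch '[[0,0,0,0,0,0],[0,0,0,0,0,0],[0,0,0,0,0,0],[0,0,0,0,0,0],[0,0,0,0,0,0]]' | grep -E "pos|force"
python3 st.py .4865 -.14 .270 -.1
```

```text
ee_pos: [0.4866, -0.1399, 0.2912]
ft_force: [-0.2, 0.2, -0.7]
grip_force: 12.0
ee_pos: [0.4866, -0.1399, 0.2854]
ft_force: [-0.4, -0.4, -1.5]
grip_force: 12.0
ee_pos: [0.4866, -0.1399, 0.2856]
ft_force: [-0.7, -0.5, -0.9]
grip_force: 12.0
t9.93 p [ 0.4866 -0.1399  0.2856] yaw(y) -0.0984 zax [ 0.  0. -1.] F [-0.65 -0.54 -0.88] w 0.0139 g 12.0
to go, units of 4cm, tool axes [-0.003 -0.003  0.39 ]
turn z units 0.013
```

```bash
python3 -m inch '[[0,0,0.06,0,0,0],[0,0,0.06,0,0,0],[0,0,0.06,0,0,0],[0,0,0.06,0,0,0],[0,0,0.06,0,0,0]]' -1 6| grep -E "pos|force"
python3 -m inch '[[0,0,0.0125,0,0,0],[0,0,0.0125,0,0,0],[0,0,0.0125,0,0,0],[0,0,0,0,0,0],[0,0,0,0,0,0]]' | grep -E "pos|force"
python3 -m inch '[[0,0,0.0125,0,0,0],[0,0,0.0125,0,0,0],[0,0,0.0125,0,0,0],[0,0,0,0,0,0],[0,0,0,0,0,0]]' | grep -E "pos|force"
```

```text
ee_pos: [0.4866, -0.1399, 0.2731]
ft_force: [0.5, 0.2, -0.6]
grip_force: 6.0
ee_pos: [0.4866, -0.1399, 0.2721]
ft_force: [-0.1, 0.0, -1.2]
grip_force: 6.0
ee_pos: [0.4866, -0.1399, 0.2705]
ft_force: [0.3, 0.0, -1.1]
grip_force: 6.0
```

```bash
python3 -m inch '[[0,0,0.0125,0,0,0],[0,0,0.0125,0,0,0],[0,0,0,0,0,0],[0,0,0,0,0,0],[0,0,0,0,0,0]]' | grep -E "pos|force"
python3 -m inch '[[0,0,0.0125,0,0,0],[0,0,0.0125,0,0,0],[0,0,0,0,0,0],[0,0,0,0,0,0],[0,0,0,0,0,0]]' | grep -E "pos|force"
```

```text
ee_pos: [0.4866, -0.1399, 0.2695]
ft_force: [0.4, 0.5, -0.8]
grip_force: 6.0
ee_pos: [0.4867, -0.14, 0.2688]
ft_force: [-2.0, -0.0, 5.7]
grip_force: 6.0
```

Contact at TCP 0.2688, as expected for riding on the crests. Now I'll slide along y in 1 mm steps under light pressure.

```bash
python3 -m inch '[[0.0125,0,0,0,0,0],[0.0125,0,0,0,0,0],[0,0,0,0,0,0],[0,0,0,0,0,0],[0,0,0,0,0,0]]' | grep -E "pos|_force: \["
python3 -m inch '[[0.0125,0,0,0,0,0],[0.0125,0,0,0,0,0],[0,0,0,0,0,0],[0,0,0,0,0,0],[0,0,0,0,0,0]]' | grep -E "pos|_force: \["
python3 -m inch '[[0.0125,0,0,0,0,0],[0.0125,0,0,0,0,0],[0,0,0,0,0,0],[0,0,0,0,0,0],[0,0,0,0,0,0]]' | grep -E "pos|_force: \["
```

```text
ee_pos: [0.4866, -0.1388, 0.2683]
ft_force: [-0.1, 0.8, -0.6]
ee_pos: [0.4868, -0.138, 0.2685]
ft_force: [-0.2, -0.2, -1.9]
ee_pos: [0.4869, -0.1369, 0.2685]
ft_force: [0.2, -1.5, -0.8]
```

```bash
python3 -m inch '[[-0.0125,0,0,0,0,0],[-0.0125,0,0,0,0,0],[-0.0125,0,0,0,0,0],[-0.0125,0,0,0,0,0],[0,0,0,0,0,0]]' | grep -E "pos|_force: \["
python3 -m inch '[[0,0,0.0125,0,0,0],[0,0,0.0125,0,0,0],[0,0,0,0,0,0],[0,0,0,0,0,0],[0,0,0,0,0,0]]' | grep -E "pos|_force: \["
```

```text
ee_pos: [0.4868, -0.1387, 0.2685]
ft_force: [0.6, 1.4, -0.9]
ee_pos: [0.4868, -0.1388, 0.2675]
ft_force: [0.3, 2.1, -0.9]
```

```bash
python3 -m inch '[[0,0,0.0125,0,0,0],[0,0,0.0125,0,0,0],[0,0,0,0,0,0],[0,0,0,0,0,0],[0,0,0,0,0,0]]' | grep -E "pos|_force: \["
python3 -m inch '[[0,0,0.0125,0,0,0],[0,0,0.0125,0,0,0],[0,0,0,0,0,0],[0,0,0,0,0,0],[0,0,0,0,0,0]]' | grep -E "pos|_force: \["
python3 -m inch '[[0,0,0.0125,0,0,0],[0,0,0,0,0,0],[0,0,0,0,0,0],[0,0,0,0,0,0],[0,0,0,0,0,0]]' | grep -E "pos|_force: \["
```

```text
ee_pos: [0.4867, -0.1389, 0.2665]
ft_force: [0.6, 1.8, -1.9]
ee_pos: [0.4867, -0.1389, 0.2655]
ft_force: [0.7, 0.6, -1.4]
ee_pos: [0.4867, -0.1389, 0.265]
ft_force: [0.3, 1.5, -1.7]
```

It has sunk 4 mm with no resistance, so it's meshing. I'll release it and let its own weight finish.

```bash
python3 -m inch '[[0,0,0.0125,0,0,0],[0,0,0,0,0,0],[0,0,0,0,0,0],[0,0,0,0,0,0],[0,0,0,0,0,0]]' | grep -E "pos|_force: \["
python3 -m inch '[[0,0,0,0,0,0],[0,0,0,0,0,0],[0,0,0,0,0,0],[0,0,0,0,0,0],[0,0,0,0,0,0]]' -0.5| grep -E "pos|_force: \[|width"
python3 -m inch '[[0,0,0,0,0,0],[0,0,0,0,0,0],[0,0,0,0,0,0],[0,0,0,0,0,0],[0,0,0,0,0,0]]' | grep -E "pos|_force: \[|width"
python3 -m inch '[[0,0,0,0,0,0],[0,0,-0.1,0,0,0],[0,0,-0.3,0,0,0],[0,0,-0.5,0,0,0],[0,0,-0.7,0,0,0]]' -0.3 >/dev/null
python3 -m inch '[[0,0,-1,0,0,0],[0,0,-0.8,0,0,0],[1,0,0,0,0,0],[1,0,0,0,0,0],[1,0,0,0,0,0]]' 0 >/dev/null
python3 -m inch '[[1,0,0,0,0,0],[1,0,0,0,0,0],[1,0,0,0,0,0],[1,0,0,0,0,0],[0.5,0,0,0,0,0]]' >/dev/null
python3 st.py .5114 .2687 .3 .05
python3 - <<'E'
from h import *
from bench import eyes
q=[.4865,-.14,-.1];T=np.array(q[:2])
o=np.zeros((520,800,3),np.uint8);cs=[]
for n,x0,y0,ox in(("top",345,215,0),("scene",300,225,405)):
    c=eyes.camera(n);pickle.dump(c,open(n+"4.pkl","wb"));cs.append(c)
    o[:,ox:ox+392]=cv2.resize(c["pixels"][y0:y0+52,x0:x0+39,::-1] if n=="top" else c["pixels"][y0:y0+65,x0:x0+49,::-1],(392,520),interpolation=cv2.INTER_CUBIC)
cv2.imwrite("pics/c6.png",o)
t,s=cs
a,sa=mask(t,"yellow",(345,205,410,265));b,sb=mask(s,"yellow",(290,220,370,330));print(a,sa,b,sb)
r=least_squares(lambda u:np.r_[cen(t,box(u,-.1))-a,cen(s,box(u,-.1))-b],[.4865,-.14,.1],x_scale=.01);print(r.x.round(4),r.fun.round(2))
E
```

```text
ee_pos: [0.4867, -0.1389, 0.2645]
ft_force: [0.7, 0.2, -1.4]
ee_pos: [0.4867, -0.139, 0.2645]
ft_force: [-0.2, 0.9, -0.4]
width: 0.0219
ee_pos: [0.4867, -0.1389, 0.2645]
ft_force: [0.0, -0.2, -0.5]
width: 0.0219
t17.85 p [0.5155 0.1649 0.4015] yaw(y) -0.0935 zax [ 0.001  0.001 -1.   ] F [ 0.42  0.67 -0.72] w 0.0435 g 0.0
to go, units of 4cm, tool axes [ 2.57  -0.346  2.541]
turn z units -1.196
[377.7037037  234.48148148] [370 231  17   8 108] [326.46540881 265.11320755] [321 255  12  21 159]
[ 0.4857 -0.1397  0.1007] [-0.24  0.31  0.31  0.02]
```

View pics/c6.png

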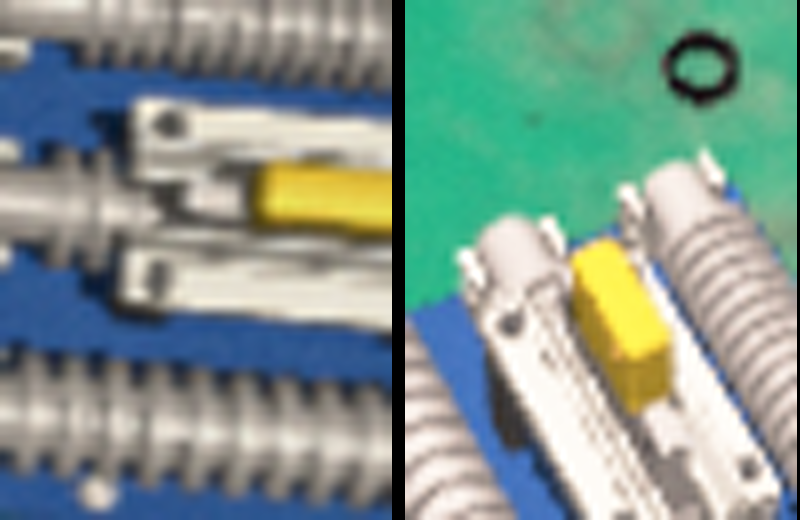

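In the last view the yellow leaf stands upright in the slot between the bars (scene crop (620,320)). The fit gives a grip height of about 0.1007 m. The same fit read 2–6 mm too high for the green and blue leaves in the rack, so this means fully home. By feel it sank 4.3 mm with no resistance. The arm is clear and the other two leaves are still in their pockets.

```bash
python3 -m inch '[[0,0,0,0,0,0],[0,0,0,0,0,0],[0,0,0,0,0,0],[0,0,0,0,0,0],[0,0,0,0,0,0]]' >/dev/null; python3 -c "
from bench import job;print(job.close_job())"
```

```text
the job is handed in; nothing more can be done
None
```

The yellow leaf (8.5 mm pitch by camera, matching the middle screw) sank into the thread without resistance and is let go there upright; blue and green were never moved from the rack, and the job is handed in (no verdict was shown).

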